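# Put the pull-test heads back on their own places

### The job

The three pull-test heads stand on each other's places: move each, upright and centred, to the place that has the shape of its own foot - the square-footed vice head on the tester's square seat (sides lined up), the round drum head on the round dock, the oblong-footed hook head lengthwise on the oblong dock. Every place is taken, so park a head on the free rubber mat (or any clear spot) meanwhile. Set each head down gently, never drop or tip one, and leave the phone and the red bin where they are.

Things in the scene. Friction and masses are not known exactly. Their poses are not given: they have to be found in the camera images.
- vice_head: Vice head, loose, 0.3-0.55 kg: square steel foot 62 x 62 mm, 10 thick; on it two dark steel jaw blocks 4 mm apart, together 34 mm along x, 46 along y, from 10 to 48 mm up; a black wing knob (30 mm along x) at +y, out to 42 mm from the centre, 27-37 mm up. Grip the jaws across x (34 mm). Origin: centre of underside, z up. Starts on the oblong dock.
- drum_head: Drum head, loose, 0.26-0.46 kg: round steel foot 62 mm across, 10 thick; on it a slotted drum 56 mm across up to 24 mm; above it a plain round aluminium grip 24 mm across from 24 to 58 mm up. Grip this upper part. Origin: centre of underside, z up. Starts on the tester's seat.
- hook_head: Hook head, loose, 0.22-0.4 kg: oblong steel foot 82 mm along x, 46 along y, 10 thick; on it an upright steel blade 50 mm along x, 14 thick along y, from 10 to 48 mm up; a small dark wire hook at the blade's +x end, out to 39 mm from the centre, up to 49 mm. Grip the blade across y (14 mm). Origin: centre of underside, z up. Starts on the round dock.
- tester: Pull tester, fixed: white housing on the bench, 300 mm along x, 165 along y, top face 70 mm above the bench; keypad on the top's near (-x) end, a small steel post on the far end (centre at x +125 mm, 30 x 40 mm, up to 110 mm above the bench). Origin: centre of underside. Carries the seat.
- seat: Tester's seat, fixed: flat square aluminium plate 86 x 86 mm, 6 mm thick, on top of the tester, sides roughly parallel to the tester's. Origin: centre of its underside (70 mm above the bench); top face at +6 mm. Place of the vice head.
- round_dock: Round dock, fixed: flat round grey plastic plate on the bench, 106 mm across, 8 mm thick. Origin: centre of its underside; top face at +8 mm. Place of the drum head.
- oblong_dock: Oblong dock, fixed: flat grey plastic plate on the bench, 124 mm along x, 84 mm along y, 8 mm thick. Origin: centre of its underside; top face at +8 mm. Place of the hook head, its long side along the dock's long side, either way round.
- mat: Parking mat, fixed: flat black rubber square on the bench, 100 x 100 mm, 6 mm thick, free at the start. Origin: centre of its underside; top face at +6 mm.
- bin: Bystander: loose open red plastic bin 200 x 120 mm, 80 mm high. Origin: centre of its underside.
- phone: Bystander: loose black cordless phone standing in its cradle, cradle 90 x 80 mm, handset up to 155 mm high. Origin: centre of its underside.
There are look-alikes about, which are no part of the job. Leave any orange or pink look-alike of the drum_head alone.

How it is judged:
At the end, for the whole second after the job is handed in: Vice head on seat, drum head on round dock, hook head on oblong dock, at rest: centres within 12 mm, height within 4 mm, upright within 0.1 rad; vice sides within 15 degrees of the seat's (any quarter turn), hook head's long side within 15 degrees of the dock's (either way) (horizontal distance between vice_head and seat below 0.012 m and z of vice_head in the frame of seat between 0.002 and 0.01 m and angle between each of vice_head, drum_head, hook_head's own z axis and vertical below 0.1 rad and linear speed of each of vice_head, drum_head, hook_head below 0.02 m/s and angular speed of each of vice_head, drum_head, hook_head below 0.2 rad/s and horizontal distance between drum_head and round_dock below 0.012 m and z of drum_head in the frame of round_dock between 0.004 and 0.012 m and horizontal distance between hook_head and oblong_dock below 0.012 m and z of hook_head in the frame of oblong_dock between 0.004 and 0.012 m and (angle between the x axis of vice_head and the x axis of seat, either way round below 0.26 rad or angle between the x axis of vice_head and the y axis of seat, either way round below 0.26 rad) and angle between the x axis of hook_head and the x axis of oblong_dock, either way round below 0.26 rad); the robot touches nothing.
It fails at once if the red bin is moved by more than 20 mm (distance of bin from where it was at the start of the episode above 0.02 m).
It fails at once if the phone is moved by more than 20 mm (distance of phone from where it was at the start of the episode above 0.02 m).
It fails at once if a head is tipped by more than 40 degrees (angle between any of vice_head, drum_head, hook_head's own z axis and vertical above 0.7 rad).
It fails at once if a head is dropped or slammed onto a place (over 60 N) (contact force between any of vice_head, drum_head, hook_head and seat above 60 N or contact force between any of vice_head, drum_head, hook_head and round_dock above 60 N or contact force between any of vice_head, drum_head, hook_head and oblong_dock above 60 N or contact force between any of vice_head, drum_head, hook_head and mat above 60 N).
It also fails if it takes over 112 s, if anything falls off the work surface, if the arm or the gripper's body presses on something with over 40 N, if the wrist force passes 120 N, or if a joint passes its speed limit or range.

### The arm

A 6-joint arm with a two-finger parallel gripper is mounted at the origin on the work surface. World frame = base frame: x ahead of the robot, y to its left, z up, the work surface at z = 0. Lengths are in m, angles in rad, forces in N, time in s.
With the tool pointing down it reaches from about 0.35 to 0.85 m from the base axis. Payload 8.1 kg.
Tool frame: the origin (TCP) lies midway between the tips of the shut fingers; the grasp point (between the pads) lies 19 mm behind it; z points along the fingers, y is the direction in which the jaws open and shut (so a half turn about z gives the same grasp; the last joint's range is limited). The gripper opens to 85 mm and grips with 20 to 120 N. Pads are 22 mm wide; open, the fingers measure 114 mm over their backs; the gripper's body (76 mm by 85 mm) begins 54 mm behind the grasp point. The pads swing forward as they close: fully open they stand 13 mm farther back than shut.
Start: joints at [-1.408, 0.13, 1.488, -0, 1.523, -0.085], TCP at [0.147, -0.582, 0.202] pointing down, gripper open.
Joint ranges: [-2.96, 2.96], [-0.89, 2.26], [0.02, 2.5], [-1.34, 4.48], [0, 2.73], [-2.66, 2.66]. Speed limits (rad/s): [2.39, 2.39, 2.79, 3.14, 3.14, 3.14].

### API

Orientations are given as a 3x3 rotation matrix whose columns are the frame's x, y, z axes.
In Python, from cell import state, camera, camera_model, sign_off gives the robot as it stands.
- The arm moves only by the shell command python3 -m creep 'ROWS' [FORCE]. ROWS is JSON, a list that holds one entry, the list of rows, each a list of 5 numbers: the shift along the tool's x, y, z in cm, then the turn about the tool's z in rad, then the closure, from 0 (fully open) to 1 (shut). In form: [[[tx, ty, tz, turn, hand], ...]]. A call has 1 to 5 rows; each row shifts and turns the commanded pose from where the row before left it, along the tool's axes as they then stand; what a row does not reach is not made up. A row lasts 1/10 s, in which the tool goes at most 50 mm and 8.59 degrees, less where a joint would pass 70% of its speed; a pose out of reach is approached as far as the arm can. A call with a gripper value outside its range is refused whole. The fingers move at their own pace and stop on an object; FORCE is the grip in N (left out, the last holds). Time passes only in rows, so rows that do not move let the fingers close. It gives the time, the measured TCP pose, the force and the opening at its end, in the units of the state.
- state(): the state, without advancing time (a new reading comes with each control period).
- camera(name): name is "side" or "top" or "wrist"; returns (picture, depth): 420x560x3 uint8, blue, green, red; 420x560 float32, m along the optical axis (not along the pixel's ray), 0 where there is no reading.
- camera_model(name): a dict with "camera_matrix" (3x3 intrinsics, pixels), "rvec" (rotation vector, rad) and "tvec" (3), from world to camera coordinates, as OpenCV has them. Camera axes: x right, y down, z forward; pixel columns grow to the right and rows downward; lengths in m; the calibration is good to about 2 mm. A picture is of the moment at which its call begins: read the wrist's pose just before it. camera_model takes no time and is no camera call; for the wrist camera it gives the pose at the moment of the call.
- sign_off(): hands the job in, once; it reports no verdict.
The state is a dict: "time_s": time; "qpos": joint angles; "qvel": joint speeds; "tau": joint torques, N m; "position": TCP position; "tool_rot": TCP orientation; "force": force on the tool from outside, world axes, zero at the start; "ft_torque": the same for the moment, N m; "finger_gap": opening from 0.0 (shut) to 1.0 (fully open).
Only numpy, scipy, OpenCV 4.12 (cv2) and the standard library are available. Lean on these libraries where they do the work, as an engineer would, in place of code of your own. Each camera call takes 0.05 s, during which the arm holds its last target. There are 200 camera calls.

## Working session

There is one attempt and no reset: what is moved stays moved. The work goes in short steps, Python scripts to look and compute and a shell command to move; the robot and the scene stay as the last step left them, time stands still between calls to the robot, and variables do not carry over. Pictures are saved under pics/ and viewed, about 12 in all and at most 16, crops included, and the job is handed in when it is done.

```bash
mkdir -p pics; ls
cat > h.py <<'E'
import numpy as np, cv2
from cell import state, camera, camera_model
def cm(n):
    m=camera_model(n); return np.array(m["camera_matrix"]),cv2.Rodrigues(np.array(m["rvec"],float))[0],np.array(m["tvec"],float).ravel()
def ray(M,uv,z):
    K,R,t=M; uv=np.atleast_2d(np.array(uv,float)); d=(np.c_[uv,np.ones(len(uv))]@np.linalg.inv(K).T)@R
    c=-R.T@t; return c+d*((z-c[2])/d[:,2:])
def cloud(M,dep):
    K,R,t=M; v,u=np.mgrid[:dep.shape[0],:dep.shape[1]]
    p=np.stack([(u-K[0,2])/K[0,0]*dep,(v-K[1,2])/K[1,1]*dep,dep],-1); return (p-t)@R
def proj(M,p):
    K,R,t=M; q=(np.atleast_2d(p)@R.T+t)@K.T; return q[:,:2]/q[:,2:]
E
python3 - <<'E'
from h import *
s=state(); print({k:np.round(v,3).tolist() for k,v in s.items()})
for n in("top","side","wrist"):
    M=cm(n); p,d=camera(n); cv2.imwrite(f"pics/{n}0.png",p); np.save(f"{n}0.npy",d); print(n,-M[1].T@M[2],M[0][0,0],(d>0).mean(),M[1][2])
E
```

```text
pics
{'time_s': 0.0, 'qpos': [-1.408, 0.131, 1.489, 0.0, 1.523, -0.085], 'qvel': [-0.001, 0.0, -0.001, 0.001, 0.001, -0.0], 'tau': [-0.004, -56.94, -50.056, -0.001, 0.015, 0.0], 'position': [0.147, -0.581, 0.201], 'tool_rot': [[0.969, 0.245, -0.0], [0.245, -0.969, 0.002], [0.0, -0.002, -1.0]], 'force': [-0.713, 1.186, 0.23], 'ft_torque': [0.037, -0.005, -0.026], 'finger_gap': 1.002}
top [ 0.47732785 -0.04086751  0.82556222] 381.3257249992168 0.9960204081632653 [ 0.19904156 -0.00353787 -0.97998466]
side [ 0.42433549 -0.86840222  0.66161861] 448.2110197896881 0.9958971088435374 [ 0.19933068  0.79202087 -0.57703572]
wrist [ 0.22398169 -0.56172231  0.37261428] 304.51414106030586 0.9959736394557823 [-0.29979985 -0.07432964 -0.95110207]
```

View pics/top0.png

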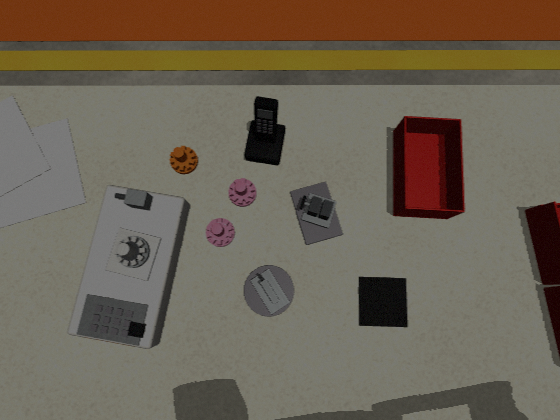

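View pics/side0.png

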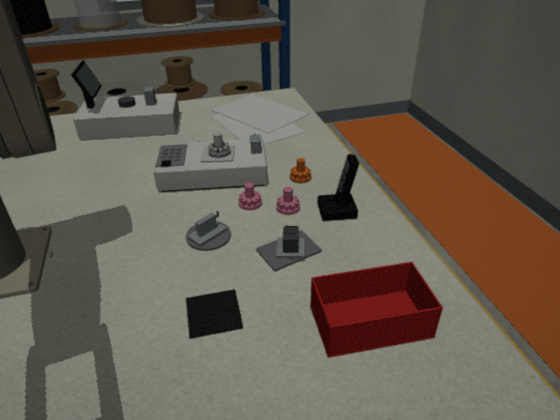

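The top view shows the tester at the left (seat about (133,253)). The vice head is on the oblong dock at (317,212), the hook head on the round dock at (269,290), and the free mat is at (383,302). The orange and pink look-alikes are in between. The side view agrees.

Run:
```python
from h import *
M=cm("top"); p=cv2.imread("pics/top0.png"); d=np.load("top0.npy"); c=cloud(M,d); z=c[...,2]
print("bench z",np.median(z[350:370,300:330]),"mat",np.median(z[290:315,370:395]),"tester top",np.median(z[200:215,150:170]))
g=cv2.cvtColor(p,cv2.COLOR_BGR2GRAY).astype(int); hsv=cv2.cvtColor(p,cv2.COLOR_BGR2HSV)
for u,v in((300,195),(330,235),(255,305),(120,235),(150,270),(300,290),(383,302),(170,220)): print((u,v),p[v,u],round(z[v,u],4))
def rep(name,x0,x1,y0,y1,zl,zh):
    m=np.zeros(z.shape,np.uint8); m[y0:y1,x0:x1]=(z[y0:y1,x0:x1]>zl)&(z[y0:y1,x0:x1]<zh)
    m=cv2.morphologyEx(m,cv2.MORPH_OPEN,np.ones((2,2)))
    P=c[m>0][:,:2].astype(np.float32)*1000
    if len(P)<6: print(name,len(P));return
    r=cv2.minAreaRect(P); print(name,len(P),np.round(r[0],1),np.round(r[1],1),round(r[2],1),"mean",P.mean(0).round(1), "circ",cv2.minEnclosingCircle(P))
rep("mat",350,420,265,340,.003,.010)
rep("obl",280,350,175,250,.004,.012)
rep("round",235,305,255,325,.004,.012)
rep("seat",100,170,220,285,.073,.079)
rep("tester",60,195,180,350,.06,.08)
rep("jaws",280,350,175,250,.045,.065)
rep("vfoot",280,350,175,250,.015,.022)
rep("blade",235,305,255,325,.045,.065)
rep("hfoot",235,305,255,325,.015,.022)
rep("drumtop",100,170,220,285,.128,.14)
rep("drum",100,170,220,285,.095,.105)
big=cv2.resize(p[170:330,90:350],None,fx=3,fy=3,interpolation=cv2.INTER_CUBIC); cv2.imwrite("pics/crop1.png",cv2.convertScaleAbs(big,alpha=1.5))
```

```text
bench z 0.0005758502301017434 mat 0.0063960118066278306 tester top 0.07085068266734648
(300, 195) [73 72 74] 0.0096
(330, 235) [80 78 80] 0.0085
(255, 305) [80 79 81] 0.01
(120, 235) [115 118 120] 0.0745
(150, 270) [96 98 99] 0.0776
(300, 290) [105 119 120] 0.0016
(383, 302) [14 17 14] 0.0047
(170, 220) [120 121 120] 0.0718
mat 2310 [ 450.3 -180.9] [281.7 100.4] 88.0 mean [ 447.1 -268.2] circ ((452.3548583984375, -184.0078582763672), 145.3025665283203)
obl 1267 [ 587.5 -125.3] [126.1 247.4] 79.5 mean [ 630.9 -131. ] circ ((592.2745971679688, -99.48329162597656), 129.02940368652344)
round 1116 [470.9 -30.6] [105.  104.2] 26.4 mean [471.8 -28.4] circ ((470.87701416015625, -30.543670654296875), 53.04937744140625)
seat 1027 [513.3 118.6] [326.8  86.4] 75.9 mean [537.2 230.4] circ ((509.1881103515625, 121.6302490234375), 165.5917510986328)
tester 11482 [500.9 158.8] [401.2 313.7] 79.3 mean [510.  244.3] circ ((487.7447509765625, 184.19334411621094), 225.30186462402344)
jaws 359 [ 567.2 -106.3] [ 66.7 212. ] 71.4 mean [ 639.5 -136.7] circ ((567.520751953125, -105.27018737792969), 110.8263931274414)
vfoot 352 [ 569.9 -111.7] [ 64.2 224.1] 68.6 mean [ 630.7 -134.6] circ ((570.5452880859375, -109.9910659790039), 116.04988861083984)
blade 196 [475.3 -31.4] [64.  18.2] 30.9 mean [471.1 -31.7] circ ((473.838623046875, -29.006549835205078), 32.05013656616211)
hfoot 667 [469.1 -33. ] [81.9 45.9] 32.2 mean [468.3 -33.5] circ ((469.0223388671875, -32.88271713256836), 45.529090881347656)
drumtop 145 [519.  103.5] [299.7  22.7] 78.2 mean [545.4 230.1] circ ((508.36358642578125, 105.71764373779297), 149.8347625732422)
drum 398 [528.  111.2] [315.8  55.6] 81.5 mean [543.5 225. ] circ ((510.23486328125, 113.88426971435547), 158.21194458007812)
```

View pics/crop1.png

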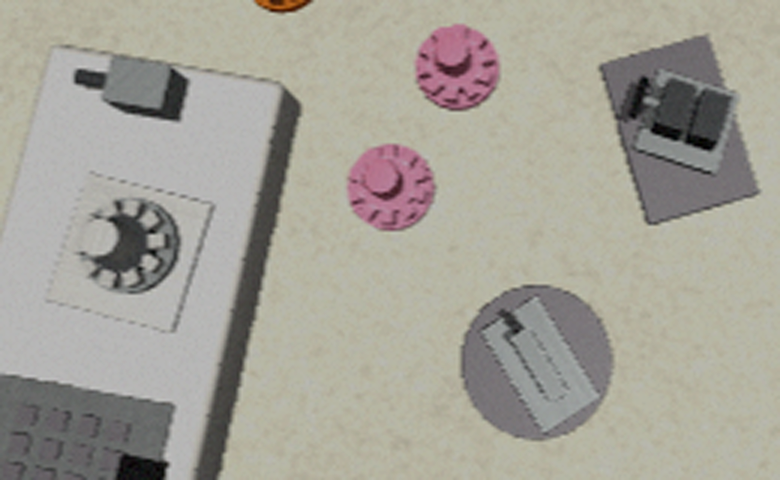

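The crop shows the vice foot near (318,210) full-image, its wing knob toward world +y, and the hook blade on the round dock at (270,291). The drum is on the seat. Some zero-depth pixels spoilt the fits, so I'll redo them without those.

```bash
cat >> h.py <<'E'
def rep(name,c,d,x0,x1,y0,y1,zl,zh):
    z=c[...,2]; m=np.zeros(z.shape,np.uint8); m[y0:y1,x0:x1]=((d>.05)&(z>zl)&(z<zh))[y0:y1,x0:x1]
    n,l,st,_=cv2.connectedComponentsWithStats(cv2.morphologyEx(m,cv2.MORPH_CLOSE,np.ones((3,3))))
    if n<2: print(name,"none");return
    i=1+st[1:,4].argmax(); P=c[(l==i)&(m>0)]; Q=P[:,:2].astype(np.float32)*1000; r=cv2.minAreaRect(Q); q=cv2.minEnclosingCircle(Q)
    print(name,len(Q),"rect",np.round(r[0],1),np.round(r[1],1),round(r[2],1),"mean",Q.mean(0).round(1),"circ",np.round(q[0],1),round(q[1],1),"z",round(float(np.median(P[:,2])),4))
E
python3 - <<'E'
from h import *
M=cm("top"); d=np.load("top0.npy"); c=cloud(M,d)
for a in [("mat",350,420,265,340,.003,.010),("obl",280,350,175,250,.004,.012),("round",235,305,255,325,.004,.012),("seat",100,170,220,285,.074,.079),
("tester",60,195,180,350,.066,.08),("jaws",280,350,175,250,.05,.062),("knob",280,350,175,250,.03,.048),("vfoot",280,350,175,250,.015,.022),("blade",235,305,255,325,.052,.06),("hfoot",235,305,255,325,.015,.022),
("drumtop",100,170,220,285,.128,.14),("drum",100,170,220,285,.095,.105),("phone",235,300,90,175,.03,.2),("bin",380,480,110,230,.03,.1)]: rep(a[0],c,d,*a[1:])
E
```

```text
mat 2343 rect [ 451.4 -266.5] [110.4 113.7] 87.3 mean [ 449.2 -266.9] circ [ 449.  -267.3] 70.6 z 0.0064
obl 1279 rect [ 641.9 -128.2] [131.6  89.5] 16.6 mean [ 633.9 -129.1] circ [ 640.1 -130.9] 73.8 z 0.0085
round 1121 rect [473.4 -28.4] [104.9 104.1] 62.7 mean [474.  -26.4] circ [474.4 -30. ] 54.8 z 0.0086
seat 1028 rect [544.3 238. ] [89.6 87.2] 75.5 mean [540.  234.7] circ [543.8 236.9] 61.1 z 0.0767
tester 11298 rect [526.5 248.3] [164.7 299.2] 79.9 mean [512.5 248.8] circ [526.2 248.4] 167.9 z 0.0714
jaws 337 rect [ 642.5 -136.6] [45.6 34.2] 72.5 mean [ 641.9 -136.5] circ [ 642.  -136.4] 27.3 z 0.0564
knob 65 rect [ 652.4 -106.2] [18.2 27.7] 72.8 mean [ 652.7 -103.7] circ [ 653.3 -102.1] 14.2 z 0.0448
vfoot 378 rect [ 642.3 -136.8] [61.9 62.6] 71.4 mean [ 635.8 -134. ] circ [ 642.3 -136.6] 42.1 z 0.0184
blade 183 rect [471.4 -30.7] [49.8 13.9] 32.4 mean [471.2 -30.9] circ [471.6 -31.1] 25.3 z 0.0564
hfoot 675 rect [471.4 -30.7] [81.8 45.8] 32.2 mean [470.3 -31.3] circ [471.4 -30.5] 45.2 z 0.0185
drumtop 146 rect [547.4 233.8] [22.2 22.2] 8.2 mean [547.4 233.2] circ [548.1 234.1] 12.2 z 0.1344
drum 395 rect [547.9 232.4] [54.7 52.9] 2.9 mean [546.4 228.8] circ [548.  234.3] 28.5 z 0.1005
phone 1548 rect [796.8 -20.1] [76.1 86.7] 80.7 mean [802.  -22.1] circ [795.8 -21.3] 55.5 z 0.0727
bin 2937 rect [ 729.4 -367.5] [122.  202.3] 86.4 mean [ 733.5 -372.6] circ [ 728.7 -367. ] 115.8 z 0.062
```

```bash
cat > plan.py <<'E'
import sys; from h import *
s=state(); R=np.array(s["tool_rot"]); p=np.array(s["position"]); x,y,z,yaw=map(float,sys.argv[1:5])
psi=np.degrees(np.arctan2(R[1,0],R[0,0])); t=R.T@(np.array([x,y,z])-p)*100
dt=(psi-yaw+180)%360-180
print("t",round(s["time_s"],2),"pos",p.round(4),"yaw",psi.round(1),"F",np.round(s["force"],1),"gap",round(s["finger_gap"],3))
print("shift cm",t.round(2),"len",np.linalg.norm(t).round(1),"turn",np.radians(dt).round(3))
E
python3 plan.py .4714 -.0307 .15 32.2
python3 - <<'E'
from h import *
M=cm("top"); p=cv2.imread("pics/top0.png"); K,R,t=M
def corners(pts,z):
    g=cv2.cvtColor(p,cv2.COLOR_BGR2GRAY); q=cv2.cornerSubPix(g,np.array(pts,np.float32).reshape(-1,1,2),(3,3),(-1,-1),(3,30,.01)).reshape(-1,2)
    w=ray(M,q,z)[:,:2]*1000; e=np.roll(w,-1,0)-w; print(q.round(1).tolist(),w.round(1).tolist(),"c",w.mean(0).round(1),"side",np.hypot(*e.T).round(1),"ang",(np.degrees(np.arctan2(e[:,1],e[:,0]))%90).round(1))
f=lambda L:[(u/3+90-.33,v/3+170-.33) for u,v in L]
corners(f([(600,65),(708,35),(757,190),(650,225)]),.008)
corners(f([(90,172),(214,206),(174,331),(47,298)]),.076)
# round dock outline by colour on plane z=.008
h=p[250:330,230:310].astype(int); m=((h[...,2]-h[...,0]<6)).astype(np.uint8)
m=cv2.morphologyEx(m,cv2.MORPH_OPEN,np.ones((3,3))); cs=max(cv2.findContours(m,0,1)[0],key=cv2.contourArea)
w=(ray(M,cs.reshape(-1,2)+[230,250],.008)[:,:2]*1000).astype(np.float32); print("round",cv2.fitEllipse(w),cv2.minEnclosingCircle(w))
E
```

```text
t 0.15 pos [ 0.1471 -0.5812  0.2015] yaw 14.2 F [ 0.3 -0.1 -0.4] gap 0.998
shift cm [ 44.94 -45.41   5.22] len 64.1 turn -0.314
[[288.79998779296875, 191.5], [325.1000061035156, 181.1999969482422], [342.79998779296875, 233.89999389648438], [304.79998779296875, 244.3000030517578]] [[686.1, -72.1], [709.7, -153.0], [591.5, -188.0], [569.0, -105.4]] c [ 639.1 -129.7] side [ 84.3 123.2  85.6 121.7] ang [16.2 16.5 15.2 15.9]
[[119.4000015258789, 226.1999969482422], [161.10000610351562, 237.60000610351562], [146.6999969482422, 280.6000061035156], [105.4000015258789, 269.79998779296875]] [[598.4, 267.6], [575.6, 183.7], [491.9, 206.7], [512.9, 288.3]] c [544.7 236.6] side [87.  86.8 84.2 88. ] ang [74.8 74.6 75.6 76.5]
round ((473.2940368652344, -27.220916748046875), (102.78489685058594, 103.456787109375), 103.3250503540039) ((473.2433776855469, -27.14004898071289), 52.809410095214844)
```

```bash
python3 -m creep '[[[3.45,-3.5,0.2,0,0],[3.45,-3.5,0.2,0,0],[3.45,-3.5,0.2,0,0],[3.45,-3.5,0.2,0,0],[3.45,-3.5,0.2,0,0]]]' 40; python3 -m creep '[[[3.45,-3.5,0.2,0,0],[3.45,-3.5,0.2,0,0],[3.45,-3.5,0.2,0,0],[3.45,-3.5,0.2,0,0],[3.45,-3.5,0.2,0,0]]]';  python3 -m creep '[[[0,0,0,-0.105,0],[0,0,0,-0.105,0],[0,0,0,-0.105,0]]]'; python3 plan.py .4714 -.0307 .15 32.2
```

```text
time_s: 0.65
position: [0.272, -0.3678, 0.1919]
tool_rot: [[0.97, 0.245, 0.0], [0.245, -0.97, 0.0], [0.0, -0.0, -1.0]]
force: [1.1, -0.6, 0.3]
finger_gap: 1.001
time_s: 1.15
position: [0.3963, -0.1559, 0.1823]
tool_rot: [[0.97, 0.245, 0.0], [0.245, -0.97, -0.0], [0.0, 0.0, -1.0]]
force: [0.7, -0.2, 0.1]
finger_gap: 1.003
time_s: 1.45
position: [0.3959, -0.1568, 0.182]
tool_rot: [[0.842, 0.539, -0.0], [0.539, -0.842, 0.0], [-0.0, -0.0, -1.0]]
force: [0.4, 0.2, -0.2]
finger_gap: 0.997
t 1.45 pos [ 0.3959 -0.1568  0.182 ] yaw 32.6 F [ 0.4  0.2 -0.2] gap 0.997
shift cm [13.16 -6.56  3.2 ] len 15.0 turn 0.007
```

```bash
python3 -m creep '[[[3.3,-1.64,1,0,0],[3.3,-1.64,1,0,0],[3.3,-1.64,1,0,0],[3.3,-1.64,1,0,0],[0,0,4,0,0]]]';  python3 plan.py .4714 -.0307 .026 32.2; python3 -c "
from h import *
p,d=camera('wrist');cv2.imwrite('pics/w1.png',p)"
```

```text
time_s: 1.95
position: [0.4774, -0.029, 0.1057]
tool_rot: [[0.844, 0.536, 0.009], [0.536, -0.844, -0.0], [0.007, 0.005, -1.0]]
force: [1.2, -0.3, -0.6]
finger_gap: 1.0
t 1.95 pos [ 0.4774 -0.029   0.1057] yaw 32.4 F [ 1.2 -0.3 -0.6] gap 1.0
shift cm [-0.65 -0.22  7.97] len 8.0 turn 0.004
```

View pics/w1.png

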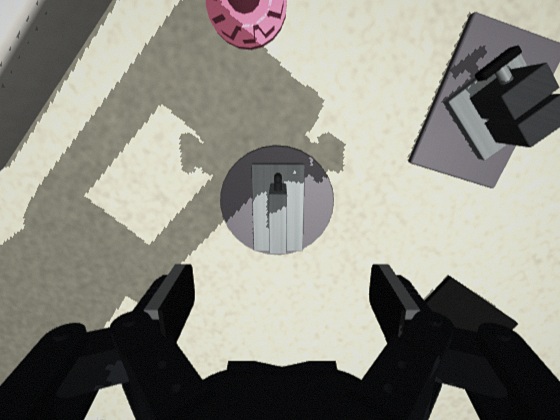

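The wrist view shows the blade at column ~278, aligned and midway between the fingers (192 and 372). I'll descend.

```bash
python3 plan.py .4714 -.0307 .026 32.2; python3 -m creep '[[[0,0,2,0,0],[0,0,2,0,0],[0,0,1.5,0,0],[0,0,1,0,0],[0,0,0,0,0]]]';  python3 plan.py .4714 -.0307 .026 32.2
```

```text
t 2.0 pos [ 0.4705 -0.0295  0.096 ] yaw 32.4 F [-4.8  0.2 -5.8] gap 0.998
shift cm [0.03 0.18 6.99] len 7.0 turn 0.004
time_s: 2.5
position: [0.4709, -0.0319, 0.036]
tool_rot: [[0.846, 0.533, -0.003], [0.533, -0.846, 0.0], [-0.002, -0.002, -1.0]]
force: [0.1, -0.6, -0.1]
finger_gap: 1.0
t 2.5 pos [ 0.4709 -0.0319  0.036 ] yaw 32.2 F [ 0.1 -0.6 -0.1] gap 1.0
shift cm [ 0.1  -0.07  1.  ] len 1.0 turn 0.0
```

```bash
python3 -m creep '[[[0.1,0,1,0,0],[0,0,0,0,1],[0,0,0,0,1],[0,0,0,0,1],[0,0,0,0,1]]]' 60; python3 -m creep '[[[0,0,0,0,1],[0,0,0,0,1],[0,0,0,0,1],[0,0,0,0,1],[0,0,0,0,1]]]' 60;  python3 plan.py .4714 -.0307 .026 32.2
```

```text
time_s: 3.0
position: [0.4737, -0.0314, 0.0278]
tool_rot: [[0.846, 0.534, 0.001], [0.534, -0.846, -0.0], [0.001, 0.001, -1.0]]
force: [0.8, 0.5, -0.9]
finger_gap: 0.329
time_s: 3.5
position: [0.4732, -0.0313, 0.0273]
tool_rot: [[0.846, 0.534, -0.0], [0.534, -0.846, -0.0], [-0.0, -0.0, -1.0]]
force: [0.1, -0.5, -0.5]
finger_gap: 0.002
t 3.5 pos [ 0.4732 -0.0313  0.0273] yaw 32.2 F [ 0.1 -0.5 -0.5] gap 0.002
shift cm [-0.12 -0.15  0.13] len 0.2 turn 0.001
```

```bash
python3 -c "
from h import *
p,d=camera('wrist');q,e=camera('side');cv2.imwrite('pics/w2.png',np.hstack([p[150:420,130:430],cv2.resize(q[170:280,150:270],(295,270))]))"
```

```text
(no output)
```

View pics/w2.png

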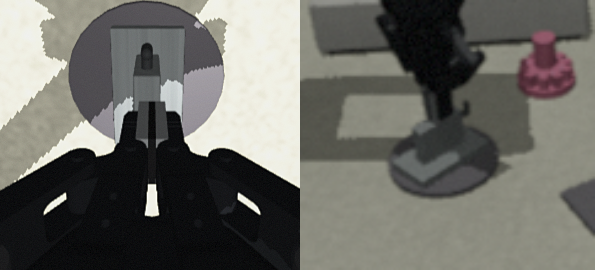

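The fingers look shut over the middle of the blade, yet the gap reads 0.002, where ~0.16 was expected. I'll test with a small lift.

```bash
python3 -m creep '[[[0,0,-0.5,0,1],[0,0,-0.5,0,1],[0,0,0,0,1]]]';  python3 - <<'E'
from h import *
M=cm("side");T=cm("top"); p,d=camera("side"); q,e=camera("top"); c=cloud(T,e)
tip=state()["position"]; print(tip,"tip in side",proj(M,tip).round(1),"blade top centre in side",proj(M,[.4714,-.0307,.056]).round(1))
cv2.imwrite("pics/s3.png",np.hstack([cv2.resize(p[170:260,170:270],(400,360),interpolation=2),cv2.resize(q[240:330,220:320],(400,360),interpolation=2)]))
rep("foot",c,e,235,305,255,325,.014,.034)
E
```

```text
time_s: 3.9
position: [0.4742, -0.0315, 0.0385]
tool_rot: [[0.846, 0.534, 0.002], [0.534, -0.846, -0.0], [0.001, 0.001, -1.0]]
force: [0.8, 0.1, -0.4]
finger_gap: 0.001
[ 0.47365062 -0.03135343  0.03772601] tip in side [[207.4 224.7]] blade top centre in side [[205.6 218.4]]
foot none
```

View pics/s3.png

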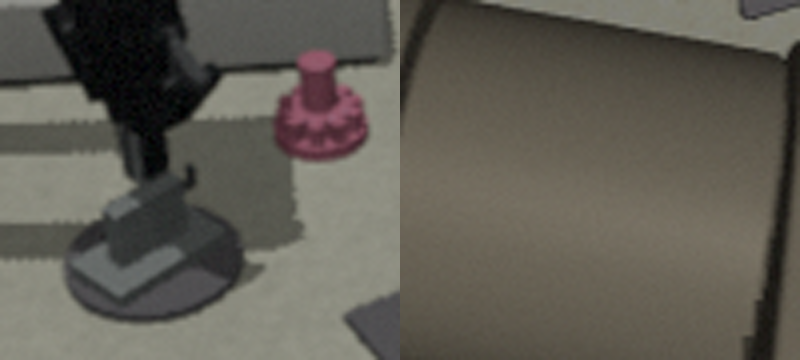

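The side crop suggests the shut fingers are not around the blade. I'll locate them with the depth.

Run:
```python
from h import *
M=cm("side"); p,d=camera("side"); c=cloud(M,d)
for v in range(204,232,2): print(v,[(u,*np.round(c[v,u]*1000).astype(int).tolist()) for u in range(198,218,4)])
W=cm("wrist"); s=state(); p,d=camera("wrist"); c=cloud(W,d); tp=np.array(s["position"]); R=np.array(s["tool_rot"])
print("tip px wrist",proj(W,tp).round(1),"blade top ctr",proj(W,[.4714,-.0307,.056]).round(1))
L=(c-tp)@R*1000
for v in range(200,330,10): print(v,[(u,*np.round(L[v,u]).astype(int).tolist()) for u in (262,272,282,292,302)])
```

```text
204 [(198, 465, 113, 2), (202, 467, -41, 103), (206, 476, -46, 105), (210, 485, -39, 98), (214, 506, 107, -2)]
206 [(198, 464, 105, 1), (202, 467, -41, 98), (206, 475, -46, 100), (210, 484, -40, 94), (214, 504, 93, 1)]
208 [(198, 463, 97, 0), (202, 466, -38, 91), (206, 475, -44, 94), (210, 483, -43, 91), (214, 503, 83, 2)]
210 [(198, 462, 89, -1), (202, 466, -40, 87), (206, 474, -46, 89), (210, 483, -43, 86), (214, 501, 75, 1)]
212 [(198, 461, 77, 2), (202, 465, -40, 81), (206, 474, -43, 82), (210, 483, -40, 78), (214, 500, 66, 1)]
214 [(198, 460, 71, 0), (202, 464, -38, 75), (206, 473, -43, 77), (210, 483, -19, 58), (214, 499, 58, 1)]
216 [(198, 459, 61, 1), (202, 468, 59, 0), (206, 473, -36, 66), (210, 482, -25, 57), (214, 491, -26, 55)]
218 [(198, 458, 54, 0), (202, 464, -26, 56), (206, 472, -31, 57), (210, 482, -28, 53), (214, 491, -25, 49)]
220 [(198, 454, -31, 55), (202, 463, -35, 57), (206, 472, -36, 55), (210, 481, -33, 51), (214, 490, -25, 44)]
222 [(198, 453, -41, 57), (202, 462, -43, 57), (206, 471, -37, 50), (210, 480, -29, 43), (214, 490, -25, 37)]
224 [(198, 452, -50, 5
[... 1084 characters left out ...]
, -22, -14, 20), (272, 10, -5, -41), (282, 11, 0, -42), (292, 11, 5, -42), (302, -21, 14, 19)]
270 [(262, 7, -9, -44), (272, 11, -4, -51), (282, 11, 0, -51), (292, 11, 4, -51), (302, 7, 9, -45)]
280 [(262, 7, -9, -53), (272, 11, -4, -60), (282, 11, 0, -59), (292, 11, 4, -59), (302, 7, 9, -53)]
290 [(262, 12, -8, -68), (272, 10, -4, -66), (282, 11, 0, -66), (292, 11, 4, -66), (302, 11, 8, -67)]
300 [(262, 12, -7, -75), (272, 12, -4, -75), (282, 6, 0, -66), (292, 12, 4, -75), (302, 12, 7, -75)]
310 [(262, 12, -7, -81), (272, 12, -4, -81), (282, 1, 0, -66), (292, 13, 3, -81), (302, 12, 7, -80)]
320 [(262, 12, -7, -86), (272, 12, -3, -86), (282, -3, 0, -66), (292, 12, 3, -85), (302, 12, 7, -86)]
```

Depth suggests the shut fingertips sit ~30 mm behind the reported TCP. I'll lift clear and measure this properly, shut and then open.

```bash
cat > tip.py <<'E'
from h import *
for n in("side","wrist"):
    M=cm(n); s=state(); tp=np.array(s["position"]); R=np.array(s["tool_rot"]); p,d=camera(n); L=(cloud(M,d)-tp)@R*1000
    m=(d>.05)&(abs(L[...,0])<20)&(abs(L[...,1])<62)&(L[...,2]>-150)&(L[...,2]<40)
    P=L[m]; h=np.histogram(P[:,2],bins=np.arange(-150,45,10)); print(n,"TCP z",tp[2].round(4),"gap",round(s["finger_gap"],3),"hist",h[0].tolist())
    i=P[:,2].argsort()[-150::15]; print(P[i].round().astype(int).tolist())
E
python3 -m creep '[[[0,0,-3,0,1],[0,0,-3,0,1],[0,0,-3,0,1],[0,0,-3,0,1],[0,0,0,0,1]]]'; python3 tip.py; python3 -m creep '[[[0,0,0,0,0],[0,0,0,0,0],[0,0,0,0,0],[0,0,0,0,0],[0,0,0,0,0]]]'; python3 tip.py
```

```text
time_s: 4.6
position: [0.4762, -0.0318, 0.1622]
tool_rot: [[0.846, 0.534, 0.008], [0.534, -0.846, -0.001], [0.006, 0.005, -1.0]]
force: [1.5, -0.2, 0.8]
finger_gap: 0.003
side TCP z 0.1622 gap 0.003 hist [107, 184, 190, 199, 156, 143, 118, 77, 46, 56, 57, 34, 1, 0, 0, 0, 0, 0, 0]
[[2, 11, -60], [-12, 1, -58], [-11, -7, -54], [-8, 2, -52], [-11, -1, -50], [-7, 16, -47], [-7, 8, -44], [-11, 3, -41], [3, 12, -39], [-10, 7, -35]]
wrist TCP z 0.1598 gap -0.003 hist [0, 0, 2456, 13921, 11139, 6220, 6536, 2529, 856, 719, 598, 309, 0, 0, 0, 0, 0, 0, 0]
[[11, 2, -37], [11, 1, -37], [11, 2, -37], [11, 0, -36], [11, -5, -36], [11, 0, -36], [11, -4, -35], [12, -5, -35], [11, 1, -34], [11, -2, -33]]
time_s: 5.2
position: [0.4731, -0.0312, 0.1569]
tool_rot: [[0.846, 0.534, -0.001], [0.534, -0.846, 0.0], [-0.0, -0.0, -1.0]]
force: [-0.1, -0.4, 0.2]
finger_gap: 0.844
side TCP z 0.1569 gap 0.844 hist [141, 191, 136, 148, 149, 93, 105, 76, 94, 92, 76, 11, 0, 0, 0, 0, 0, 0, 0]
[[-11, 35, -57], [-8, -37, -55], [-11, -38, -53], [-4, -36, -52], [-11, 37, -50], [-9, 41, -49], [6, 48, -47], [-2, -37, -45], [7, -35, -43], [-5, 44, -41]]
wrist TCP z 0.1571 gap 0.919 hist [0, 0, 2736, 11349, 8683, 7262, 2473, 1509, 1585, 1246, 801, 22, 0, 0, 0, 0, 0, 0, 0]
[[3, 39, -43], [-1, 39, -43], [-8, -40, -42], [-8, 39, -42], [-2, 40, -42], [0, -40, -41], [-7, 39, -41], [-4, -40, -41], [-4, -39, -40], [2, 39, -40]]
```

Both cameras agree: the shut tips lie 33 mm behind the reported TCP, centred laterally. The stated tool length is therefore off, and I'll aim the reported TCP 33 mm lower throughout.

```bash
sed -i 's/^print("shift/t[2]-=0\nprint("shift/' plan.py; python3 plan.py .4714 -.0307 -.006 32.2; python3 -m creep '[[[-0.1,-0.1,3,0,0],[0,0,3,0,0],[0,0,3,0,0],[0,0,3,0,0],[0,0,1,0,0]]]';python3 plan.py .4714 -.0307 -.006 32.2
```

```text
t 5.3 pos [ 0.4732 -0.0313  0.1572] yaw 32.2 F [-0.   0.5  0.7] gap 0.993
shift cm [-0.12 -0.15 16.32] len 16.3 turn 0.001
time_s: 5.8
position: [0.4693, -0.0305, 0.0241]
tool_rot: [[0.846, 0.534, -0.005], [0.534, -0.846, 0.001], [-0.004, -0.003, -1.0]]
force: [-0.6, -0.5, 0.3]
finger_gap: 0.997
t 5.8 pos [ 0.4693 -0.0305  0.0241] yaw 32.2 F [-0.6 -0.5  0.3] gap 0.997
shift cm [0.18 0.14 3.01] len 3.0 turn 0.001
```

```bash
python3 -m creep '[[[0,0,1,0,0],[0,0,1,0,0],[0,0,0.8,0,0],[0,0,0.4,0,0],[0,0,0,0,0]]]';python3 plan.py .4714 -.0307 -.006 32.2
```

```text
time_s: 6.3
position: [0.4718, -0.031, -0.0049]
tool_rot: [[0.846, 0.534, -0.0], [0.534, -0.846, 0.0], [-0.0, -0.0, -1.0]]
force: [-0.5, -0.3, -0.1]
finger_gap: 1.003
t 6.3 pos [ 0.4718 -0.031  -0.0049] yaw 32.2 F [-0.5 -0.3 -0.1] gap 1.003
shift cm [-0.02 -0.05  0.11] len 0.1 turn 0.001
```

```bash
python3 -m creep '[[[0,0,0,0,1],[0,0,0,0,1],[0,0,0,0,1],[0,0,0,0,1],[0,0,0,0,1]]]' 60; python3 -m creep '[[[0,0,0,0,1],[0,0,0,0,1],[0,0,0,0,1],[0,0,0,0,1],[0,0,0,0,1]]]' 60; python3 -m creep '[[[0,0,-0.5,0,1],[0,0,-1,0,1],[0,0,-2,0,1],[0,0,-2,0,1],[0,0,0,0,1]]]'; python3 plan.py .4493 -.2665 .05 32.2
```

```text
time_s: 6.8
position: [0.472, -0.0309, -0.0044]
tool_rot: [[0.846, 0.534, 0.0], [0.534, -0.846, 0.0], [0.0, -0.0, -1.0]]
force: [-7.8, 0.2, 11.2]
finger_gap: 0.156
time_s: 7.3
position: [0.4722, -0.031, -0.0044]
tool_rot: [[0.846, 0.534, 0.0], [0.534, -0.846, -0.0], [0.0, 0.0, -1.0]]
force: [-1.3, 1.1, 5.5]
finger_gap: 0.152
time_s: 7.8
position: [0.4742, -0.0314, 0.0535]
tool_rot: [[0.846, 0.534, 0.005], [0.534, -0.846, -0.001], [0.004, 0.004, -1.0]]
force: [0.7, -0.7, -2.1]
finger_gap: 0.152
t 7.8 pos [ 0.4742 -0.0314  0.0535] yaw 32.2 F [ 0.7 -0.7 -2.1] gap 0.152
shift cm [-14.65  18.55   0.36] len 23.6 turn 0.001
```

Gripped: the gap is 0.152, as expected for 14 mm, and the weight reads ~2–3 N. Next is the mat.

```bash
python3 -m creep '[[[-2.9,3.7,0,0,1],[-2.9,3.7,0,0,1],[-2.9,3.7,0,0,1],[-2.9,3.7,0,0,1],[-2.9,3.7,0,0,1]]]'; python3 -m creep '[[[0,0,2,0,1],[0,0,1.5,0,1],[0,0,1,0,1],[0,0,0.4,0,1],[0,0,0,0,1]]]'; python3 plan.py .4493 -.2665 -.0064 32.2
```

```text
time_s: 8.3
position: [0.4469, -0.2662, 0.0493]
tool_rot: [[0.846, 0.534, -0.001], [0.534, -0.846, 0.001], [-0.0, -0.001, -1.0]]
force: [1.1, -1.1, -3.4]
finger_gap: 0.155
time_s: 8.8
position: [0.4475, -0.2633, 0.0002]
tool_rot: [[0.845, 0.535, -0.002], [0.535, -0.845, 0.001], [-0.001, -0.002, -1.0]]
force: [0.3, 0.7, -3.4]
finger_gap: 0.153
t 8.8 pos [ 4.475e-01 -2.633e-01  2.000e-04] yaw 32.3 F [ 0.3  0.7 -3.4] gap 0.153
shift cm [-0.02  0.37  0.66] len 0.8 turn 0.002
```

```bash
python3 -m creep '[[[0,0.3,0.2,0,1],[0,0,0.2,0,1],[0,0,0.15,0,1],[0,0,0.1,0,1],[0,0,0,0,1]]]'; python3 plan.py .4493 -.2665 -.0064 32.2
```

```text
time_s: 9.3
position: [0.4495, -0.2673, -0.0052]
tool_rot: [[0.846, 0.534, -0.0], [0.534, -0.846, 0.0], [-0.0, -0.0, -1.0]]
force: [0.3, 0.4, -3.1]
finger_gap: 0.154
t 9.3 pos [ 0.4495 -0.2673 -0.0052] yaw 32.2 F [ 0.3  0.4 -3.1] gap 0.154
shift cm [ 0.02 -0.08  0.12] len 0.1 turn 0.001
```

```bash
python3 -m creep '[[[0,0,0.1,0,1],[0,0,0.1,0,1],[0,0,0,0,1]]]'; python3 -m creep '[[[0,0,0,0,0],[0,0,0,0,0],[0,0,0,0,0],[0,0,0,0,0],[0,0,0,0,0]]]'; python3 -m creep '[[[0,0,-1,0,0],[0,0,-3,0,0],[0,0,-5,0,0],[0,0,-5,0,0],[0,0,-5,0,0]]]'; python3 plan.py .548 .2335 .13 75
```

```text
time_s: 9.6
position: [0.4498, -0.2675, -0.0064]
tool_rot: [[0.846, 0.534, 0.0], [0.534, -0.846, -0.0], [0.0, 0.0, -1.0]]
force: [-3.2, 2.8, 5.4]
finger_gap: 0.152
time_s: 10.1
position: [0.4496, -0.2674, -0.0072]
tool_rot: [[0.846, 0.534, 0.0], [0.534, -0.846, -0.0], [0.0, 0.0, -1.0]]
force: [0.4, -0.3, -0.5]
finger_gap: 0.982
time_s: 10.6
position: [0.4492, -0.2671, 0.1855]
tool_rot: [[0.846, 0.534, 0.0], [0.534, -0.846, -0.0], [0.0, 0.0, -1.0]]
force: [1.3, -1.1, -0.2]
finger_gap: 0.998
t 10.6 pos [ 0.4492 -0.2671  0.1855] yaw 32.2 F [ 1.3 -1.1 -0.2] gap 0.998
shift cm [ 35.06 -37.07   5.54] len 51.3 turn -0.746
```

```bash
python3 -m creep '[[[3.2,-3.37,0,0,0],[3.2,-3.37,0,0,0],[3.2,-3.37,0,0,0],[3.2,-3.37,0,0,0],[3.2,-3.37,0,0,0]]]'; python3 -m creep '[[[3.2,-3.37,0,0,0],[3.2,-3.37,0,0,0],[3.2,-3.37,0,0,0],[3.2,-3.37,0,0,0],[3.2,-3.37,0,0,0]]]'; python3 -m creep '[[[3.1,-3.37,0,0,0],[0,0,1,0,0],[0,0,0,0,0]]]'; python3 plan.py .5478 .2335 .072 32.2;  python3 -c "
from h import *
p,d=camera('wrist');cv2.imwrite('pics/w4.png',p)
M=cm('top');q,e=camera('top');c=cloud(M,e); cv2.imwrite('pics/t4.png',q); rep('hfoot',c,e,340,430,260,345,.013,.020);rep('blade',c,e,340,430,260,345,.049,.059)"
```

```text
time_s: 11.1
position: [0.4951, -0.0377, 0.1839]
tool_rot: [[0.846, 0.533, 0.001], [0.533, -0.846, -0.0], [0.001, 0.001, -1.0]]
force: [1.0, -0.9, -0.2]
finger_gap: 1.0
time_s: 11.6
position: [0.5406, 0.1904, 0.1839]
tool_rot: [[0.846, 0.534, 0.001], [0.534, -0.846, 0.0], [0.001, 0.0, -1.0]]
force: [-1.0, -0.6, 0.6]
finger_gap: 1.001
time_s: 11.9
position: [0.5476, 0.2342, 0.1716]
tool_rot: [[0.844, 0.536, -0.002], [0.536, -0.844, -0.001], [-0.002, -0.0, -1.0]]
force: [-0.6, -0.4, -0.1]
finger_gap: 0.999
t 11.9 pos [0.5476 0.2342 0.1716] yaw 32.4 F [-0.6 -0.4 -0.1] gap 0.999
shift cm [0.   0.08 9.96] len 10.0 turn 0.003
hfoot 597 rect [ 450.2 -268.4] [82.2 46.6] 31.8 mean [ 449.3 -265.2] circ [ 449.7 -267.9] 45.5 z 0.0162
blade 196 rect [ 450.4 -268.3] [49.9 14.3] 31.6 mean [ 450.3 -267.9] circ [ 450.5 -268.7] 25.4 z 0.0541
```

View pics/w4.png

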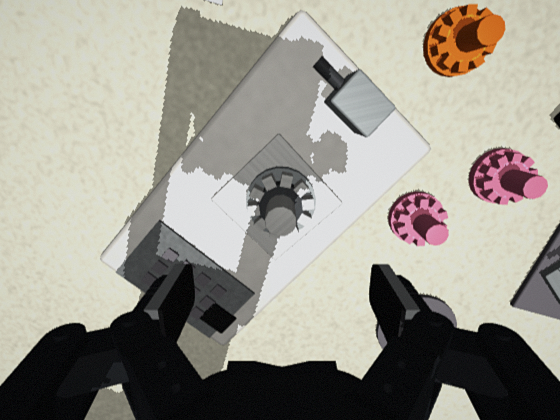

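The hook stands upright on the mat. The drum's grip is at column ~280, midway between the fingers. I'll descend and grip.

```bash
python3 -m creep '[[[0,0.1,3,0,0],[0,0,3,0,0],[0,0,2,0,0],[0,0,1.5,0,0],[0,0,0.5,0,0]]]'; python3 -m creep '[[[0,0,0,0,1],[0,0,0,0,1],[0,0,0,0,1],[0,0,0,0,1],[0,0,0,0,1]]]' 60;python3 -m creep '[[[0,0,0,0,1],[0,0,0,0,1],[0,0,0,0,1]]]' 60;  python3 plan.py .5478 .2335 .072 32.2
```

```text
time_s: 12.5
position: [0.5485, 0.2312, 0.0716]
tool_rot: [[0.847, 0.532, -0.002], [0.532, -0.847, -0.001], [-0.002, -0.0, -1.0]]
force: [-0.1, 0.3, 0.5]
finger_gap: 0.998
time_s: 13.0
position: [0.55, 0.2331, 0.0742]
tool_rot: [[0.846, 0.534, 0.002], [0.534, -0.846, 0.001], [0.002, 0.0, -1.0]]
force: [-1.2, 0.1, 5.7]
finger_gap: 0.262
time_s: 13.3
position: [0.55, 0.2331, 0.0742]
tool_rot: [[0.846, 0.534, 0.002], [0.534, -0.846, 0.001], [0.002, 0.0, -1.0]]
force: [-0.6, 0.1, 5.5]
finger_gap: 0.263
t 13.3 pos [0.55   0.2331 0.0742] yaw 32.3 F [-0.6  0.1  5.5] gap 0.263
shift cm [-0.17 -0.15  0.22] len 0.3 turn 0.001
```

```bash
python3 -m creep '[[[0,0,-0.5,0,1],[0,0,-1,0,1],[0,0,-2,0,1],[0,0,-2.5,0,1],[0,0,0,0,1]]]';  python3 plan.py .475 -.0284 .13 32.2
```

```text
time_s: 13.8
position: [0.5516, 0.2334, 0.1372]
tool_rot: [[0.846, 0.534, 0.006], [0.534, -0.846, 0.002], [0.006, 0.002, -1.0]]
force: [0.0, 0.1, -3.3]
finger_gap: 0.266
t 13.8 pos [0.5516 0.2334 0.1372] yaw 32.2 F [ 0.   0.1 -3.3] gap 0.266
shift cm [-20.45  18.05   0.62] len 27.3 turn 0.001
```

```bash
python3 -m creep '[[[-3.2,2.9,0,0,1],[-3.4,3.0,0,0,1],[-3.4,3.0,0,0,1],[-3.4,3.0,0,0,1],[-3.4,3.0,0,0,1]]]'; python3 -m creep '[[[-3.4,3.0,0,0,1],[0,0,3,0,1],[0,0,3,0,1],[0,0,3,0,1],[0,0,1.5,0,1]]]';  python3 plan.py .475 -.0284 .0062 32.2
```

```text
time_s: 14.3
position: [0.4851, 0.0155, 0.1315]
tool_rot: [[0.846, 0.534, -0.001], [0.534, -0.846, -0.0], [-0.001, -0.001, -1.0]]
force: [1.4, -1.2, -4.0]
finger_gap: 0.263
time_s: 14.8
position: [0.4708, -0.0264, 0.0238]
tool_rot: [[0.846, 0.533, -0.005], [0.533, -0.846, 0.001], [-0.004, -0.004, -1.0]]
force: [-0.7, -0.6, -5.4]
finger_gap: 0.263
t 14.8 pos [ 0.4708 -0.0264  0.0238] yaw 32.2 F [-0.7 -0.6 -5.4] gap 0.263
shift cm [0.26 0.4  1.75] len 1.8 turn 0.0
```

```bash
python3 -m creep '[[[0,0.2,0.3,0,1],[0,0,0,0,1]]]'; python3 plan.py .475 -.0284 .0062 32.2
```

```text
time_s: 15.0
position: [0.4742, -0.0283, 0.024]
tool_rot: [[0.846, 0.534, -0.002], [0.534, -0.846, 0.0], [-0.001, -0.001, -1.0]]
force: [0.6, 0.2, -3.9]
finger_gap: 0.261
t 15.0 pos [ 0.4742 -0.0283  0.024 ] yaw 32.2 F [ 0.6  0.2 -3.9] gap 0.261
shift cm [0.07 0.05 1.78] len 1.8 turn 0.001
```

```bash
python3 -m creep '[[[0,0,0.5,0,1],[0,0,0.5,0,1],[0,0,0.2,0,1],[0,0,0.1,0,1],[0,0,0,0,1]]]'; python3 plan.py .475 -.0284 .0062 32.2
```

```text
time_s: 15.5
position: [0.475, -0.0282, 0.0119]
tool_rot: [[0.846, 0.534, 0.0], [0.534, -0.846, -0.0], [0.0, 0.0, -1.0]]
force: [0.9, 0.1, -3.6]
finger_gap: 0.26
t 15.5 pos [ 0.475  -0.0282  0.0119] yaw 32.3 F [ 0.9  0.1 -3.6] gap 0.26
shift cm [-0.01  0.02  0.57] len 0.6 turn 0.001
```

```bash
python3 -m creep '[[[0,0,0.2,0,1],[0,0,0.15,0,1],[0,0,0.1,0,1],[0,0,0.1,0,1],[0,0,0,0,1]]]'; python3 plan.py .475 -.0284 .0062 32.2
```

```text
time_s: 16.0
position: [0.4749, -0.0283, 0.0062]
tool_rot: [[0.846, 0.534, -0.0], [0.534, -0.846, 0.0], [-0.0, -0.0, -1.0]]
force: [0.5, 0.7, -4.1]
finger_gap: 0.264
t 16.0 pos [ 0.4749 -0.0283  0.0062] yaw 32.2 F [ 0.5  0.7 -4.1] gap 0.264
shift cm [0.   0.02 0.  ] len 0.0 turn 0.001
```

Weight is still on the tool, so it goes a hair lower until contact.

```bash
python3 -m creep '[[[0,0,0.1,0,1],[0,0,0.05,0,1],[0,0,0,0,1]]]'
```

```text
time_s: 16.3
position: [0.4752, -0.0284, 0.0061]
tool_rot: [[0.846, 0.534, 0.0], [0.534, -0.846, -0.0], [-0.0, 0.0, -1.0]]
force: [-7.5, -1.0, 11.7]
finger_gap: 0.258
```

```bash
python3 -m creep '[[[0,0,0,0,0],[0,0,0,0,0],[0,0,0,0,0],[0,0,0,0,0],[0,0,0,0,0]]]'; python3 -m creep '[[[0,0,-1,0,0],[0,0,-3,0,0],[0,0,-4,0,0],[0,0,-4,0,0],[0,0,-3,0,0]]]'; python3 plan.py .6423 -.1366 .12 72.5
```

```text
time_s: 16.8
position: [0.475, -0.0283, 0.0048]
tool_rot: [[0.846, 0.534, 0.0], [0.534, -0.846, 0.0], [0.0, 0.0, -1.0]]
force: [0.3, -0.6, -0.2]
finger_gap: 0.994
time_s: 17.3
position: [0.4757, -0.0284, 0.1584]
tool_rot: [[0.846, 0.534, 0.003], [0.534, -0.846, -0.0], [0.002, 0.002, -1.0]]
force: [1.0, 0.9, 0.0]
finger_gap: 0.998
t 17.3 pos [ 0.4757 -0.0284  0.1584] yaw 32.3 F [1.  0.9 0. ] gap 0.998
shift cm [ 8.3  18.04  3.9 ] len 20.2 turn -0.702
```

```bash
python3 -m creep '[[[1.66,3.6,0,0,0],[1.66,3.6,0,0,0],[1.66,3.6,0,0,0],[1.66,3.6,0,0,0],[1.66,3.6,0,0,0]]]'; python3 -m creep '[[[0,0,0,-0.14,0],[0,0,0,-0.14,0],[0,0,0,-0.14,0],[0,0,0,-0.14,0],[0,0,0,-0.142,0]]]';  python3 plan.py .6423 -.1366 -.006 72.5; python3 -c "
from h import *
p,d=camera('wrist');cv2.imwrite('pics/w5.png',p)
M=cm('top');q,e=camera('top');c=cloud(M,e); cv2.imwrite('pics/t5.png',q); rep('drumfoot',c,e,235,305,255,325,.015,.022);rep('grip',c,e,235,305,255,325,.06,.07)"
```

```text
time_s: 17.8
position: [0.6425, -0.1372, 0.1556]
tool_rot: [[0.846, 0.534, 0.001], [0.534, -0.846, -0.0], [0.0, 0.0, -1.0]]
force: [-0.3, -0.2, 0.2]
finger_gap: 1.004
time_s: 18.3
position: [0.6412, -0.1362, 0.1554]
tool_rot: [[0.296, 0.955, 0.0], [0.955, -0.296, -0.0], [-0.0, 0.0, -1.0]]
force: [-0.4, 0.3, 0.7]
finger_gap: 0.998
t 18.3 pos [ 0.6412 -0.1362  0.1554] yaw 72.8 F [-0.4  0.3  0.7] gap 0.998
shift cm [-0.    0.12 16.14] len 16.1 turn 0.005
drumfoot 3 rect [499.1 -47.6] [4.6 1. ] 64.0 mean [499.  -47.4] circ [498.6 -47.4] 2.3 z 0.0194
grip none
```

View pics/w5.png

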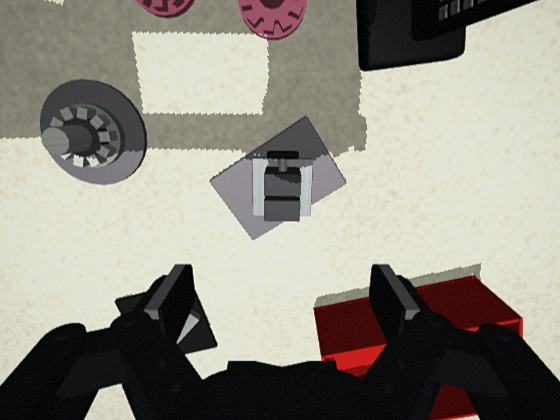

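The jaws sit at column ~282, midway and aligned, with the knob pointing away. The drum stands on the round dock. Descending.

```bash
python3 -m creep '[[[0,0.1,3,0,0],[0,0,3,0,0],[0,0,3,0,0],[0,0,3,0,0],[0,0,1.5,0,0]]]'; python3 -m creep '[[[0,0,1,0,0],[0,0,0.8,0,0],[0,0,0.5,0,0],[0,0,0.2,0,0],[0,0,0,0,0]]]';  python3 plan.py .6423 -.1366 -.006 72.5
```

```text
time_s: 18.9
position: [0.6401, -0.1359, 0.0168]
tool_rot: [[0.305, 0.952, -0.004], [0.952, -0.305, 0.001], [-0.0, -0.004, -1.0]]
force: [-0.7, 0.2, -0.7]
finger_gap: 1.0
time_s: 19.4
position: [0.6426, -0.1367, -0.0045]
tool_rot: [[0.302, 0.953, 0.001], [0.953, -0.302, -0.0], [0.0, 0.001, -1.0]]
force: [0.6, -0.9, 0.3]
finger_gap: 1.0
t 19.4 pos [ 0.6426 -0.1367 -0.0045] yaw 72.5 F [ 0.6 -0.9  0.3] gap 1.0
shift cm [-0.   -0.03  0.15] len 0.2 turn -0.001
```

```bash
python3 -m creep '[[[0,0,0,0,1],[0,0,0,0,1],[0,0,0,0,1],[0,0,0,0,1],[0,0,0,0,1]]]' 60;python3 -m creep '[[[0,0,0,0,1],[0,0,0,0,1],[0,0,0,0,1]]]' 60; python3 plan.py .6423 -.1366 -.006 72.5
```

```text
time_s: 19.9
position: [0.6425, -0.1366, -0.0047]
tool_rot: [[0.301, 0.954, 0.001], [0.954, -0.301, -0.0], [0.0, 0.001, -1.0]]
force: [0.2, 0.3, 2.2]
finger_gap: 0.39
time_s: 20.2
position: [0.6425, -0.1366, -0.0047]
tool_rot: [[0.301, 0.954, 0.001], [0.954, -0.301, -0.0], [0.0, 0.001, -1.0]]
force: [0.2, 0.1, 5.3]
finger_gap: 0.385
t 20.2 pos [ 0.6425 -0.1366 -0.0047] yaw 72.5 F [0.2 0.1 5.3] gap 0.385
shift cm [-0.   -0.02  0.13] len 0.1 turn -0.001
```

```bash
python3 -m creep '[[[0,0,-0.5,0,1],[0,0,-1.5,0,1],[0,0,-4,0,1],[0,0,-4,0,1],[0,0,-4,0,1]]]'; python3 -m creep '[[[0,0,0,0,1]]]'; python3 plan.py .5444 .2369 .13 75.3
```

```text
time_s: 20.7
position: [0.6413, -0.1363, 0.1363]
tool_rot: [[0.301, 0.954, -0.001], [0.954, -0.301, 0.0], [-0.0, -0.001, -1.0]]
force: [0.1, 0.3, -4.2]
finger_gap: 0.389
time_s: 20.8
position: [0.6464, -0.1377, 0.1439]
tool_rot: [[0.301, 0.954, 0.012], [0.954, -0.301, -0.004], [0.0, 0.012, -1.0]]
force: [2.0, -0.0, -2.2]
finger_gap: 0.386
t 20.8 pos [ 0.6464 -0.1377  0.1439] yaw 72.5 F [ 2.  -0.  -2.2] gap 0.386
shift cm [ 32.65 -21.02   1.13] len 38.9 turn -0.049
```

```bash
python3 -m creep '[[[4.08,-2.58,0,0,1],[4.08,-2.58,0,0,1],[4.08,-2.58,0,0,1],[4.08,-2.58,0,0,1],[4.08,-2.58,0,0,1]]]'; python3 -m creep '[[[4.08,-2.58,0,0,1],[4.08,-2.58,0,0,1],[4.08,-2.58,0,0,1],[0,0,0,-0.049,1],[0,0,0,0,1]]]'; python3 plan.py .5444 .2369 .0633 75.3; python3 -c "
from h import *
p,d=camera('wrist');cv2.imwrite('pics/w6.png',p)
M=cm('top');q,e=camera('top');c=cloud(M,e); cv2.imwrite('pics/t6.png',q); rep('drumfoot',c,e,235,305,255,325,.015,.022);rep('drum',c,e,235,305,255,325,.029,.036);rep('grip',c,e,235,305,255,325,.06,.07);rep('obl',c,e,280,350,175,250,.005,.012)"
```

```text
time_s: 21.3
position: [0.5789, 0.0985, 0.1339]
tool_rot: [[0.302, 0.953, -0.002], [0.953, -0.302, -0.0], [-0.001, -0.001, -1.0]]
force: [0.2, 0.8, -4.4]
finger_gap: 0.386
time_s: 21.8
position: [0.5422, 0.2382, 0.1338]
tool_rot: [[0.25, 0.968, -0.002], [0.968, -0.25, -0.001], [-0.001, -0.001, -1.0]]
force: [-0.2, 0.1, -3.5]
finger_gap: 0.386
t 21.8 pos [0.5422 0.2382 0.1338] yaw 75.5 F [-0.2  0.1 -3.5] gap 0.386
shift cm [-0.06  0.25  7.05] len 7.1 turn 0.004
drumfoot 213 rect [475.4 -29.7] [59.8 59.5] 45.4 mean [475.2 -29.9] circ [475.3 -29.7] 30.7 z 0.0183
drum 376 rect [474.5 -29.9] [53.8 55.1] 0.1 mean [475.  -29.8] circ [475.3 -29.8] 28.1 z 0.0326
grip 116 rect [475.4 -29.4] [22.  21.8] 45.5 mean [475.2 -29.8] circ [475.4 -29.6] 11.6 z 0.0664
obl 2105 rect [ 639.3 -131.8] [123.6  84.2] 15.9 mean [ 638.2 -131.6] circ [ 639.  -131.4] 72.8 z 0.0085
```

View pics/w6.png

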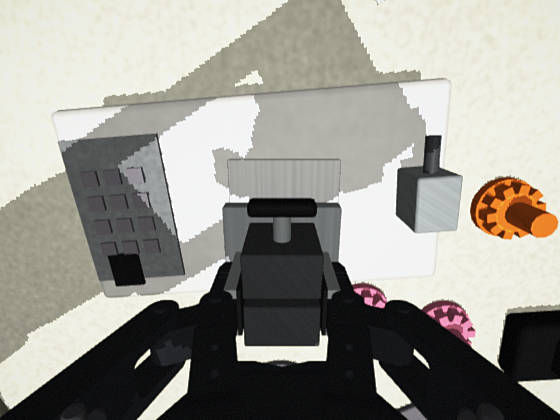

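The drum is on the round dock at about (475.3,-29.7), upright. In the wrist view the seat's visible edges (columns ~228 and 340, far edge at row ~159) run parallel to the vice foot. I'll measure seat against foot there.

Run:
```python
from h import *
W=cm("wrist"); s=state(); R=np.array(s["tool_rot"]); tp=np.array(s["position"]); print(tp)
p=cv2.imread("pics/w6.png"); g=cv2.cvtColor(p,cv2.COLOR_BGR2GRAY).astype(int)
for v in (170,180,190): print(v,"L",g[v,220:238].tolist(),"R",g[v,332:350].tolist())
for v in (215,235): print(v,"fL",g[v,215:235].tolist(),"fR",g[v,332:350].tolist())
for u in (240,280,320): print(u,"far",g[150:168,u].tolist(),"foot",g[195:212,u].tolist())
```

```text
[0.54318452 0.2363     0.13407598]
170 L [179, 178, 176, 176, 177, 176, 179, 177, 155, 167, 160, 163, 166, 168, 169, 166, 165, 167] R [168, 160, 168, 173, 170, 169, 170, 163, 155, 180, 179, 180, 178, 179, 179, 179, 176, 178]
180 L [177, 179, 175, 175, 176, 173, 178, 175, 132, 166, 162, 161, 164, 167, 169, 165, 166, 164] R [163, 164, 170, 175, 170, 169, 167, 145, 176, 176, 176, 174, 176, 173, 176, 174, 176, 174]
190 L [244, 244, 244, 244, 244, 244, 245, 248, 253, 163, 165, 158, 163, 166, 164, 164, 164, 164] R [161, 165, 171, 170, 167, 167, 145, 131, 176, 182, 183, 177, 177, 177, 175, 176, 176, 176]
215 fL [244, 243, 244, 244, 244, 246, 252, 188, 91, 104, 105, 108, 109, 111, 111, 114, 110, 107, 108, 106] fR [123, 120, 118, 115, 115, 116, 119, 115, 110, 201, 252, 246, 244, 244, 244, 244, 243, 244]
235 fL [174, 175, 176, 177, 174, 174, 174, 178, 176, 101, 102, 105, 108, 109, 110, 112, 110, 111, 108, 110] fR [120, 118, 111, 114, 114, 117, 108, 121, 242, 249, 245, 244, 243, 244, 244, 244, 244, 244]
240 far [244, 245, 246, 247, 248, 249, 231, 178, 149, 116, 150, 169, 170, 170, 168, 169, 169, 173] foot [161, 158, 164, 221, 247, 248, 246, 184, 60, 52, 53, 62, 82, 105, 106, 106, 107]
280 far [176, 175, 174, 175, 178, 177, 178, 178, 153, 115, 150, 175, 173, 172, 172, 172, 169, 173] foot [173, 170, 145, 65, 5, 5, 4, 4, 7, 10, 11, 14, 18, 19, 20, 16, 18]
320 far [178, 178, 180, 180, 181, 180, 182, 180, 155, 113, 145, 169, 171, 169, 171, 170, 168, 169] foot [171, 168, 169, 167, 170, 172, 162, 115, 59, 57, 62, 64, 84, 111, 116, 118, 113]
```

Run:
```python
from h import *
W=cm("wrist"); s=state(); R=np.array(s["tool_rot"]); tp=np.array(s["position"]); zf=tp[2]+.0047+.008
L=lambda uv,z:((ray(W,uv,z)-tp)@R*1000)[:,:2].round(1).tolist()
print("foot sides",L([(222,215),(340.8,215),(222.8,235),(339.8,235)],zf+.01),"foot far bottom",L([(240,202.5),(320,202.3)],zf),"foot far top",L([(240,206.5),(320,206.3)],zf+.01))
print("seat sides",L([(228,170),(340.2,170),(228,180),(339.5,180),(228.5,190),(339,190)],.076),"far",L([(240,159),(280,159),(320,159)],.076))
```

```text
foot sides [[26.9, -30.8], [26.9, 30.6], [15.7, -31.1], [15.7, 30.8]] foot far bottom [[30.6, -22.6], [30.7, 20.9]] foot far top [[31.5, -21.3], [31.6, 19.7]]
seat sides [[34.6, -40.8], [34.7, 44.7], [26.9, -41.2], [26.9, 44.6], [18.9, -41.2], [18.9, 44.7]] far [[43.0, -31.3], [43.0, -1.1], [43.0, 29.0]]
```

Foot and seat both check out in size (61.5 and 85.7 mm). The foot needs +1.8 mm along tool y, with no other correction. Descending.

```bash
python3 -m creep '[[[0,0.18,2,0,1],[0,0,2,0,1],[0,0,1.5,0,1],[0,0,0.7,0,1],[0,0,0,0,1]]]'; python3 -m creep '[[[0,0,0,0,1]]]'; python3 plan.py .5449 .2359 .0633 75.5
```

```text
time_s: 22.4
position: [0.5445, 0.2354, 0.0713]
tool_rot: [[0.256, 0.967, -0.003], [0.967, -0.256, -0.001], [-0.002, -0.002, -1.0]]
force: [-0.3, -0.4, -4.2]
finger_gap: 0.39
time_s: 22.5
position: [0.5459, 0.2362, 0.0734]
tool_rot: [[0.255, 0.967, 0.001], [0.967, -0.255, 0.0], [0.0, 0.001, -1.0]]
force: [0.6, -0.3, -3.4]
finger_gap: 0.388
t 22.5 pos [0.5459 0.2362 0.0734] yaw 75.2 F [ 0.6 -0.3 -3.4] gap 0.388
shift cm [-0.06 -0.09  1.01] len 1.0 turn -0.005
```

```bash
python3 -m creep '[[[0,0,0.3,0,1],[0,0,0.2,0,1],[0,0,0.1,0,1],[0,0,0.1,0,1],[0,0,0,0,1]]]'; python3 plan.py .5449 .2359 .0633 75.5
```

```text
time_s: 23.0
position: [0.5453, 0.2365, 0.0657]
tool_rot: [[0.254, 0.967, -0.0], [0.967, -0.254, -0.0], [-0.0, -0.0, -1.0]]
force: [0.2, -0.3, -3.5]
finger_gap: 0.384
t 23.0 pos [0.5453 0.2365 0.0657] yaw 75.3 F [ 0.2 -0.3 -3.5] gap 0.384
shift cm [-0.06 -0.02  0.24] len 0.2 turn -0.004
```

```bash
python3 -m creep '[[[0,0,0.1,0,1],[0,0,0.1,0,1],[0,0,0.05,0,1],[0,0,0,0,1]]]'
```

```text
time_s: 23.4
position: [0.5454, 0.2364, 0.0633]
tool_rot: [[0.254, 0.967, -0.0], [0.967, -0.254, 0.0], [0.0, -0.0, -1.0]]
force: [-0.4, -0.8, -3.8]
finger_gap: 0.389
```

```bash
python3 -m creep '[[[0,0,0.1,0,1],[0,0,0.05,0,1],[0,0,0,0,1]]]'
```

```text
time_s: 23.7
position: [0.5457, 0.2365, 0.0633]
tool_rot: [[0.254, 0.967, 0.001], [0.967, -0.254, 0.0], [0.0, 0.001, -1.0]]
force: [-4.8, -2.0, 6.9]
finger_gap: 0.385
```

```bash
python3 -m creep '[[[0,0,0,0,0],[0,0,0,0,0],[0,0,0,0,0],[0,0,0,0,0],[0,0,0,0,0]]]'; python3 -m creep '[[[0,0,-1,0,0],[0,0,-3,0,0],[0,0,-4,0,0],[0,0,-3,0,0],[0,0,0,0,0]]]'; python3 -m creep '[[[0,0,0,0.152,0],[0,0,0,0.152,0],[0,0,0,0.152,0],[0,0,0,0.152,0],[0,0,0,0.152,0]]]';  python3 plan.py .4503 -.2683 .12 31.7
```

```text
time_s: 24.2
position: [0.5454, 0.2365, 0.0618]
tool_rot: [[0.254, 0.967, 0.0], [0.967, -0.254, 0.0], [0.0, 0.0, -1.0]]
force: [-1.4, -0.5, -0.7]
finger_gap: 0.998
time_s: 24.7
position: [0.5488, 0.2376, 0.1791]
tool_rot: [[0.254, 0.967, 0.01], [0.967, -0.254, 0.003], [0.006, 0.009, -1.0]]
force: [1.0, -0.2, -0.5]
finger_gap: 1.0
time_s: 25.2
position: [0.5451, 0.2363, 0.1716]
tool_rot: [[0.849, 0.529, -0.001], [0.529, -0.849, -0.0], [-0.001, -0.0, -1.0]]
force: [-0.5, 0.3, 0.1]
finger_gap: 1.0
t 25.2 pos [0.5451 0.2363 0.1716] yaw 31.9 F [-0.5  0.3  0.1] gap 1.0
shift cm [-34.75  37.8    5.17] len 51.6 turn 0.004
```

```bash
python3 -m creep '[[[-3.16,3.44,0,0,0],[-3.16,3.44,0,0,0],[-3.16,3.44,0,0,0],[-3.16,3.44,0,0,0],[-3.16,3.44,0,0,0]]]'; python3 -m creep '[[[-3.16,3.44,0,0,0],[-3.16,3.44,0,0,0],[-3.16,3.44,0,0,0],[-3.16,3.44,0,0,0],[-3.16,3.44,0,0,0]]]'; python3 -m creep '[[[-3.16,3.44,0,0,0],[0,0,0,0,0],[0,0,0,0,0]]]';python3 plan.py .4503 -.2683 -.0065 31.7; python3 -c "
from h import *
M=cm('top');q,e=camera('top');c=cloud(M,e); cv2.imwrite('pics/t7.png',q); p,_=camera('wrist'); cv2.imwrite('pics/w7.png',p)
rep('jaws',c,e,90,190,215,290,.118,.13);rep('vfoot',c,e,90,190,215,290,.083,.09);rep('seat',c,e,90,170,215,290,.0738,.079);rep('round+',c,e,235,305,255,325,.004,.08);rep('drum',c,e,235,305,255,325,.029,.036)"
```

```text
time_s: 25.7
position: [0.5029, 0.0051, 0.1718]
tool_rot: [[0.845, 0.535, 0.0], [0.535, -0.845, -0.0], [0.0, 0.0, -1.0]]
force: [1.4, -0.6, -0.8]
finger_gap: 1.0
time_s: 26.2
position: [0.4613, -0.2249, 0.1719]
tool_rot: [[0.845, 0.534, 0.0], [0.534, -0.845, -0.0], [0.0, 0.0, -1.0]]
force: [1.0, 0.3, -0.1]
finger_gap: 0.998
time_s: 26.5
position: [0.4531, -0.27, 0.1715]
tool_rot: [[0.847, 0.532, -0.0], [0.532, -0.847, 0.001], [-0.0, -0.001, -1.0]]
force: [-0.6, 1.0, 0.2]
finger_gap: 0.999
t 26.5 pos [ 0.4531 -0.27    0.1715] yaw 32.1 F [-0.6  1.   0.2] gap 0.999
shift cm [-0.15 -0.28 17.8 ] len 17.8 turn 0.008
jaws 468 rect [546.5 235.5] [47.2 33.7] 75.2 mean [546.2 234.8] circ [546.4 235.6] 27.7 z 0.1244
vfoot 546 rect [546.8 235.8] [63.1 61.9] 75.0 mean [545.  230.5] circ [546.7 235.7] 42.8 z 0.0866
seat 769 rect [544.7 235.7] [92.  90.3] 78.5 mean [538.7 229.8] circ [544.5 237.8] 60.3 z 0.0765
round+ 2018 rect [473.2 -28.1] [105.  105.2] 36.1 mean [472.8 -28.2] circ [471.7 -27.1] 54.3 z 0.0095
drum 374 rect [474.5 -29.9] [55.1 53.9] 89.8 mean [475.  -29.8] circ [475.3 -29.8] 28.2 z 0.0324
```

View pics/w7.png

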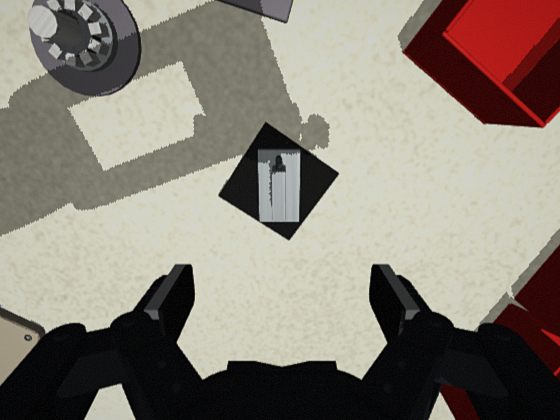

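The vice is within ~2 mm and 1° of the seat, and the drum within ~3 mm of its dock. The hook blade is at column ~278, aligned. Small correction, then down.

```bash
python3 -m creep '[[[-0.15,-0.28,3,0.008,0],[0,0,4,0,0],[0,0,4,0,0],[0,0,3,0,0],[0,0,1,0,0]]]'; python3 -m creep '[[[0,0,1,0,0],[0,0,0.8,0,0],[0,0,0.6,0,0],[0,0,0.2,0,0],[0,0,0,0,0]]]';python3 plan.py .4503 -.2683 -.0065 31.7
```

```text
time_s: 27.1
position: [0.449, -0.2642, 0.018]
tool_rot: [[0.848, 0.53, -0.005], [0.53, -0.848, 0.004], [-0.002, -0.006, -1.0]]
force: [0.3, -0.3, 0.5]
finger_gap: 1.0
time_s: 27.6
position: [0.4513, -0.2678, -0.0038]
tool_rot: [[0.85, 0.528, 0.001], [0.528, -0.85, -0.0], [0.0, 0.001, -1.0]]
force: [-0.0, 0.9, -0.4]
finger_gap: 0.997
t 27.6 pos [ 0.4513 -0.2678 -0.0038] yaw 31.8 F [-0.   0.9 -0.4] gap 0.997
shift cm [-0.11 -0.02  0.27] len 0.3 turn 0.002
```

```bash
python3 -m creep '[[[-0.1,0,0.2,0,0],[0,0,0,0,1],[0,0,0,0,1],[0,0,0,0,1],[0,0,0,0,1]]]' 60;python3 -m creep '[[[0,0,0,0,1],[0,0,0,0,1],[0,0,0,0,1],[0,0,0,0,1]]]' 60; python3 plan.py .4503 -.2683 -.0065 31.7; python3 -m creep '[[[0,0,-0.5,0,1],[0,0,-1.5,0,1],[0,0,-4,0,1],[0,0,-4,0,1],[0,0,0,0,1]]]'; python3 plan.py .6393 -.1308 .1 16
```

```text
time_s: 28.1
position: [0.4502, -0.2682, -0.0061]
tool_rot: [[0.85, 0.528, 0.0], [0.528, -0.85, -0.0], [0.0, 0.0, -1.0]]
force: [0.4, 0.5, -0.4]
finger_gap: 0.333
time_s: 28.5
position: [0.4503, -0.2682, -0.0061]
tool_rot: [[0.849, 0.528, 0.0], [0.528, -0.849, -0.0], [0.0, 0.0, -1.0]]
force: [-0.4, -0.3, 1.1]
finger_gap: 0.153
t 28.5 pos [ 0.4503 -0.2682 -0.0061] yaw 31.8 F [-0.4 -0.3  1.1] gap 0.153
shift cm [-0.    0.01  0.04] len 0.0 turn 0.003
time_s: 29.0
position: [0.454, -0.2709, 0.1016]
tool_rot: [[0.849, 0.528, 0.009], [0.528, -0.849, -0.007], [0.004, 0.011, -1.0]]
force: [1.4, -1.2, -2.6]
finger_gap: 0.155
t 29.0 pos [ 0.454  -0.2709  0.1016] yaw 31.8 F [ 1.4 -1.2 -2.6] gap 0.155
shift cm [23.13 -2.13  0.24] len 23.2 turn 0.277
```

```bash
python3 -m creep '[[[4.65,-0.45,0,0,1],[4.65,-0.45,0,0,1],[4.65,-0.45,0,0,1],[4.65,-0.45,0,0,1],[4.65,-0.45,0,0,1]]]'; python3 -m creep '[[[0,0,0,0.138,1],[0,0,0,0.138,1],[0,0,0,0,1],[0,0,0,0,1]]]'; python3 plan.py .6393 -.1308 -.0041 16;python3 -c "
from h import *
p,_=camera('wrist'); cv2.imwrite('pics/w8.png',p)"
```

```text
time_s: 29.5
position: [0.6366, -0.1248, 0.0936]
tool_rot: [[0.85, 0.528, -0.001], [0.528, -0.85, 0.0], [-0.001, -0.001, -1.0]]
force: [1.4, -1.5, -2.8]
finger_gap: 0.155
time_s: 29.9
position: [0.6353, -0.1263, 0.0935]
tool_rot: [[0.96, 0.28, -0.001], [0.28, -0.96, 0.0], [-0.001, -0.0, -1.0]]
force: [0.9, 0.3, -4.2]
finger_gap: 0.148
t 29.9 pos [ 0.6353 -0.1263  0.0935] yaw 16.3 F [ 0.9  0.3 -4.2] gap 0.148
shift cm [0.26 0.55 9.76] len 9.8 turn 0.005
```

View pics/w8.png

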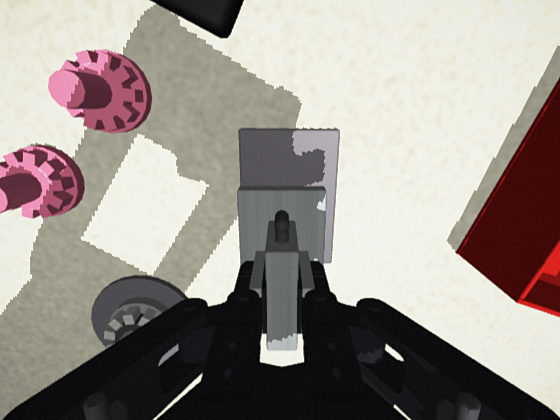

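The view shows the dock parallel to the foot and to its right (columns 239–340). That agrees with the computed +5.5 mm shift.

```bash
python3 -m creep '[[[0.26,0.55,2,0,1],[0,0,3,0,1],[0,0,2,0,1],[0,0,1,0,1],[0,0,0,0,1]]]'; python3 -m creep '[[[0,0,0,0,1],[0,0,0,0,1]]]'; python3 plan.py .6393 -.1308 -.0041 16
```

```text
time_s: 30.45
position: [0.6381, -0.1307, 0.0119]
tool_rot: [[0.961, 0.277, -0.003], [0.277, -0.961, 0.001], [-0.003, -0.002, -1.0]]
force: [-0.2, 0.3, -3.1]
finger_gap: 0.152
time_s: 30.65
position: [0.6412, -0.1314, 0.0158]
tool_rot: [[0.961, 0.277, 0.003], [0.277, -0.961, -0.001], [0.003, 0.002, -1.0]]
force: [-0.6, 0.3, -3.8]
finger_gap: 0.153
t 30.65 pos [ 0.6412 -0.1314  0.0158] yaw 16.1 F [-0.6  0.3 -3.8] gap 0.153
shift cm [-0.17 -0.11  1.99] len 2.0 turn 0.001
```

```bash
python3 -m creep '[[[0,0,0.5,0,1],[0,0,0.4,0,1],[0,0,0.3,0,1],[0,0,0.2,0,1],[0,0,0,0,1]]]'; python3 plan.py .6393 -.1308 -.0041 16
```

```text
time_s: 31.15
position: [0.6393, -0.1308, -0.0009]
tool_rot: [[0.961, 0.276, -0.001], [0.276, -0.961, 0.0], [-0.001, -0.001, -1.0]]
force: [-0.8, -0.0, -3.3]
finger_gap: 0.157
t 31.15 pos [ 0.6393 -0.1308 -0.0009] yaw 16.0 F [-0.8 -0.  -3.3] gap 0.157
shift cm [-0.    0.    0.32] len 0.3 turn 0.001
```

```bash
python3 -m creep '[[[0,0,0.1,0,1],[0,0,0.1,0,1],[0,0,0.1,0,1],[0,0,0,0,1]]]';  python3 -m creep '[[[0,0,0.1,0,1],[0,0,0,0,1]]]'
```

```text
time_s: 31.55
position: [0.6397, -0.1309, -0.0034]
tool_rot: [[0.961, 0.276, -0.0], [0.276, -0.961, 0.0], [-0.0, -0.0, -1.0]]
force: [0.6, -0.3, -3.5]
finger_gap: 0.158
time_s: 31.75
position: [0.64, -0.1309, -0.004]
tool_rot: [[0.961, 0.276, 0.0], [0.276, -0.961, -0.0], [0.0, 0.0, -1.0]]
force: [-0.7, 0.4, -1.8]
finger_gap: 0.153
```

Contact is beginning. A touch more, then release, retreat and check.

```bash
python3 -m creep '[[[0,0,0.05,0,1],[0,0,0,0,1]]]'; python3 -m creep '[[[0,0,0,0,0],[0,0,0,0,0],[0,0,0,0,0],[0,0,0,0,0],[0,0,0,0,0]]]'; python3 -m creep '[[[0,0,-1,0,0],[0,0,-3,0,0],[0,0,-5,0,0],[0,0,-5,0,0],[0,0,-5,0,0]]]'; python3 -m creep '[[[-5,2,0,0,0],[-4,4,0,0,0],[-3,4,0,0,0],[-3,4,0,0,0],[-3,4,0,0,0]]]'; python3 -m creep '[[[-2,4,0,0,0],[-2,4,0,0,0],[-2,4,0,0,0],[-2,4,0,0,0],[0,0,0,0,0]]]'; python3 -c "
from h import *
M=cm('top');q,e=camera('top');c=cloud(M,e); cv2.imwrite('pics/t9.png',q)
for a in [('jaws',90,190,215,290,.118,.13),('vfoot',90,190,215,290,.083,.09),('seat',90,170,215,290,.0738,.079),('round+',235,305,255,325,.004,.08),('drum',235,305,255,325,.029,.036),('grip',235,305,255,325,.06,.07),('obl+',280,350,175,250,.004,.07),('hfoot',280,350,175,250,.015,.022),('blade',280,350,175,250,.052,.06),('phone',235,300,90,175,.03,.2),('bin',380,480,110,230,.03,.1)]: rep(a[0],c,e,*a[1:])"
```

```text
time_s: 31.95
position: [0.6401, -0.131, -0.004]
tool_rot: [[0.961, 0.276, 0.0], [0.276, -0.961, -0.0], [0.0, 0.0, -1.0]]
force: [-3.6, 1.3, 3.4]
finger_gap: 0.153
time_s: 32.45
position: [0.6398, -0.1309, -0.0047]
tool_rot: [[0.961, 0.276, 0.0], [0.276, -0.961, -0.0], [0.0, 0.0, -1.0]]
force: [-0.5, 1.1, 0.6]
finger_gap: 0.98
time_s: 32.95
position: [0.6395, -0.1308, 0.1881]
tool_rot: [[0.961, 0.276, 0.0], [0.276, -0.961, -0.0], [0.0, 0.0, -1.0]]
force: [0.6, -0.6, -0.0]
finger_gap: 1.002
time_s: 33.45
position: [0.5219, -0.3472, 0.1866]
tool_rot: [[0.961, 0.277, 0.001], [0.277, -0.961, -0.001], [0.001, 0.001, -1.0]]
force: [0.7, -0.1, 0.1]
finger_gap: 1.004
time_s: 33.95
position: [0.4869, -0.5266, 0.1846]
tool_rot: [[0.963, 0.271, -0.001], [0.271, -0.963, -0.001], [-0.002, 0.001, -1.0]]
force: [0.7, -0.4, -0.4]
finger_gap: 0.999
jaws 462 rect [546.5 235.7] [46.4 33.8] 75.1 mean [546.1 234.7] circ [546.  235.7] 27.8 z 0.1246
vfoot 541 rect [546.6 235.5] [62. 62.] 75.1 mean [545.  230.7] circ [546.6 235.1] 42.6 z 0.0867
seat 760 rect [544.9 236. ] [87.9 87.9] 74.4 mean [538.7 229.9] circ [544.1 236.3] 59.4 z 0.0766
round+ 2025 rect [473.3 -28. ] [105.3 105.3] 35.4 mean [472.8 -28.3] circ [477.6 -28.8] 57.2 z 0.0096
drum 375 rect [474.5 -29.9] [55.1 53.9] 89.7 mean [475.  -29.8] circ [475.3 -29.8] 28.1 z 0.0325
grip 115 rect [475.4 -29.4] [21.9 21.8] 45.9 mean [475.1 -29.8] circ [475.3 -29.7] 11.6 z 0.0663
obl+ 2123 rect [ 640.3 -134.7] [124.   90.5] 16.0 mean [ 636.7 -130.6] circ [ 638.8 -131.4] 72.7 z 0.0098
hfoot 544 rect [ 639.9 -131.4] [82.  46.4] 16.4 mean [ 636.5 -130.7] circ [ 640.4 -132.1] 45.8 z 0.0186
blade 167 rect [ 640.  -131.3] [49.9 14.1] 16.8 mean [ 639.2 -131.6] circ [ 640.5 -133.3] 25.1 z 0.0565
phone 1523 rect [796.  -19.2] [76.4 86. ] 81.6 mean [802.1 -21.6] circ [797.2 -19.1] 54.6 z 0.0749
bin 2941 rect [ 728.5 -367.2] [121.6 201.1] 86.3 mean [ 733.2 -372.2] circ [ 728.7 -366.8] 115.9 z 0.0619
```

View pics/t9.png

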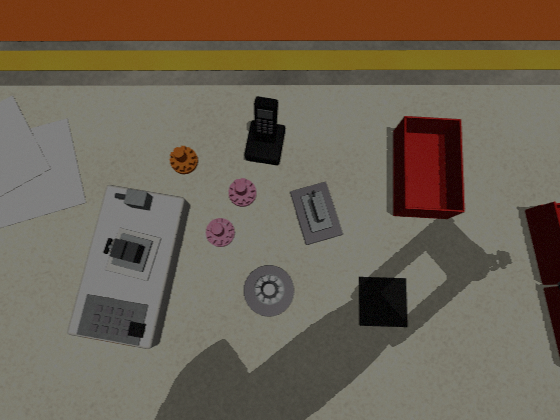

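The top view shows the vice on the seat (130,252), the drum on the round dock (269,290) and the hook on the oblong dock (316,210). The mat is free, and the phone, bin and look-alikes are unmoved. All offsets are under 3 mm, so I'll hand in.

```bash
python3 -c "
from cell import sign_off; print(sign_off())"
```

```text
the job is handed in; nothing more can be done
None
```

All three heads are on their own places and the job is handed in after about 34 s of robot time. I parked the hook head on the mat, moved the drum head to the round dock and the vice head to the seat, then brought the hook head to the oblong dock. `sign_off()` gives no verdict, so the results below are my own checks from the top camera's depth.

| Head | Place | Off centre | Alignment |
|---|---|---|---|
| Vice head | Seat | about 2 mm | within 1° |
| Drum head | Round dock | about 3 mm | round, none needed |
| Hook head | Oblong dock | about 1 mm | within 1° |

- **Upright:** the heads' surfaces measured at the expected heights, so I took all three as upright.
- **Bystanders:** the phone and the bin measured within about 2 mm of where they started, and the look-alikes looked untouched. The arm ended clear of everything.
- **Forces:** each head was lowered in small steps, and the wrist force read at most about 14 N at touchdown.

**Disagreements:**
- **Tool length:** the shut fingertips sit 33 mm behind the reported TCP, seen from both the side and wrist cameras. My first grasp closed just above the hook blade, touching nothing. After that I aimed the TCP 33 mm lower.
- **Dock centres:** colour and depth measurements disagreed by 1–2 mm, well inside the 12 mm limit.
- **Oblong dock, last reading:** the fit came out 90 mm wide instead of 84, because the head was included in it. I relied on the earlier measurement of the empty dock.

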